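# Close up the row of card binders

### The job

Two steel book racks stand on the reception desk. In the one that holds the two grey card binders, slide the movable book-end along the rack so that it pushes the binders together, until you feel the whole row come to a firm stop against the rack's fixed end, with no gaps left. Push gently, never crushing the binders; leave them standing upright and square in the rack, and let go of the book-end.

Things in the scene. Friction and masses are not known exactly. Their poses are not given: they have to be found in the camera images.
- rack: Dark steel rack that holds the binders, fixed to the desk (a second, empty one plays no part). Base plate 130 (x) x 300 (y) x 10 mm thick, origin at the centre of its underside, z up. Its y axis runs along the rack towards the fixed end: an upright plate 120 wide, 8 thick, top 130 mm above the desk, inner face at y = +142 mm. The binders stand on the base, 10 mm above the desk.
- bookend: Movable book-end of that rack: upright plate 100 (x) x 6 (y) mm, top at 128 mm, with a black grip 24 (x) x 16 (y) mm, 127 to 179 mm above the desk. Origin in the grip, 155 mm up, over mid-plate; axes as the rack's. Slides only along rack y (about 1 N friction), starts at y -93 to -43 mm, must go to +y, stays where left. Pushing the row takes about 2 to 6 N; the stop is rigid.
- binder_thick: The thicker grey card binder, 100 (x) x 50 (y) x 110 mm tall, about 0.3 kg, standing loose on the rack's base nearest the fixed end. Origin at the centre of its underside, y across its thickness.
- binder_thin: The thinner grey card binder, 100 (x) x 35 (y) x 110 mm tall, about 0.2 kg, standing loose on the rack's base between the thick binder and the book-end, with gaps on both sides. Origin at the centre of its underside, y across its thickness.
Not all that is in view belongs to the job. What is shaped like the binder_thick but green or red is not meant.

How it is judged:
By the outcome, as a careful person would: the job done as asked, in the order asked, and still so for the second after the job is handed in, with the robot touching nothing.
It also fails if it takes over 40 s, if anything falls off the work surface, if the arm or the gripper's body presses on something with over 40 N, if the wrist force passes 120 N, or if a joint passes its speed limit or range.

### The arm

A 7-joint arm with a two-finger parallel gripper is mounted at the origin on the work surface. World frame = base frame: x ahead of the robot, y to its left, z up, the work surface at z = 0. Lengths are in mm, angles in rad, forces in N, time in s.
With the tool pointing down it reaches from about 400 to 875 mm from the base axis. Payload 4.4 kg.
Tool frame: the origin (TCP) lies on the centre line of the jaws, within the pads' length; the fingertips stand 25 mm ahead of it and the grasp point (between the pads) lies 6 mm ahead of it; z points along the fingers, x is the direction in which the jaws open and shut, and the axes are right-handed (so a half turn about z gives the same grasp; the last joint's range is limited). The gripper opens to 85 mm and grips with 20 to 120 N. Pads are 22 mm wide; open, the fingers measure 114 mm over their backs; the gripper's body (76 mm by 85 mm) begins 54 mm behind the grasp point. The pads swing forward as they close: fully open they stand 13 mm farther back than shut.
Start: joints at [1.149, 0.628, 0.038, 1.517, -0.027, 0.996, -0.02], TCP at [226.448, -609.294, 256.313] pointing down, gripper open.
Joint ranges: [-3.06, 3.06], [-0.37, 2.12], [-1.25, 1.32], [0.18, 2.47], [-1.1, 4.24], [0.23, 1.98], [-2.94, 2.94]. Speed limits (rad/s): [2.57, 2.57, 3.14, 3.14, 3.14, 3.14, 3.14].

### API

Orientations are given as [roll, pitch, yaw] about the fixed x, y, z axes, in that order (R = Rz(yaw) Ry(pitch) Rx(roll)).
In Python, from cell import ctrl, cams gives the robot as it stands. The module is installed in compiled form; this text tells all that it offers.
- The arm moves only by the tool step_arm, never from a script. Its arguments are lists of equal length, an entry for each row: "linear": the shift along the tool's x, y, z in mm, a list of three; "yaw": the turn about the tool's z in rad; "gripper": the opening, from -1 (shut) to 1 (fully open). A call has 1 to 8 rows; each row is the pose to reach, as a shift and turn from the pose commanded when the call began, along the tool's axes at that moment; what a row does not reach only later rows make up. A row lasts 1/12 s, in which the tool goes at most 41.7 mm and 7.16 degrees, less where a joint would pass 70% of its speed; a pose out of reach is approached as far as the arm can. A call with a gripper value outside its range is refused whole. The fingers move at their own pace and stop on an object; the grip force is fixed at half the most. Time passes only in rows, so rows that repeat a pose let the fingers close. It gives the time, the measured TCP pose, the force and the opening at its end, in the units of the state.
- ctrl.read_state(): the state, without advancing time (a new reading comes with each control period).
- cams.get_image(name): name is "scene" or "top" or "wrist"; returns a dict with "frame" (480x640x3 uint8, red, green, blue), "depth" (480x640 float32, mm along the optical axis (not along the pixel's ray), 0 where there is no reading), "intrinsics" (3x3 intrinsics, pixels), "cam_to_world" (4x4, takes a point from camera to world coordinates). Camera axes: x right, y down, z forward; pixel columns grow to the right and rows downward; lengths in mm; the calibration is good to about 2 mm. The wrist camera is an equidistant fisheye: a pixel r from the principal point sees the ray r / f radians off the axis. A picture is of the moment at which its call begins.
- ctrl.finish_job(): hands the job in, once; it reports no verdict.
Trained networks look in the newest picture that a camera, given by its name, has taken for a name from the list of things; names that differ only in an ending like _2 or _b are one class to them, and where a whole thing is asked for, a point or a joint stands for the part that bears it (a point fixed in the world has none). Each returns a list of dicts, best first, with "conf" (0 to 1); they miss things now and then, are a little off and sometimes report something else, mostly with a low value. They report only what shows in the picture. A call takes as long as a camera call. They do not tell look-alikes from the thing itself.
- cams.regions_of(camera, name): "pixels" (480x640 bool, what is visible of it) and "pixel" ([column, row] in pixels, amid what is visible of it).
The state is a dict: "clock": time; "qpos": joint angles; "qd": joint speeds; "tau": joint torques, N m; "eef_pos": TCP position; "tool_rot": TCP orientation; "force": force on the tool from outside, world axes, zero at the start; "torque": the same for the moment, N m; "width": finger opening in mm.
Only numpy, scipy, OpenCV 4.12 (cv2) and the standard library are available. Lean on these libraries where they do the work, as an engineer would, in place of code of your own. Each camera call takes 0.05 s, during which the arm holds its last target.

## Working session

There is one attempt and no reset: what is moved stays moved. The work goes in short steps, Python scripts to look and compute and a tool call to move; the robot and the scene stay as the last step left them, time stands still between calls to the robot, and variables do not carry over. Pictures are saved under pics/ and viewed, and the job is handed in when it is done.

Besides the shell and the picture viewer there is one more tool, called after "Call:" as name([rows], argument=value, ...), one row to a line, values as JSON. step_arm: Moves the arm, as the interface text tells. Its arguments: {"type":"object","properties":{"linear":{"type":"array"},"yaw":{"type":"array"},"gripper":{"type":"array"}},"required":["linear","yaw","gripper"]}

```bash
mkdir -p pics; cat > h.py <<'E'
import numpy as np, cv2
from cell import ctrl, cams
def save(n,f): cv2.imwrite(f'pics/{n}.png',np.ascontiguousarray(f[:,:,::-1]))
def cloud(d):
    K=d['intrinsics'];z=d['depth'];v,u=np.mgrid[0:480,0:640]
    P=np.stack([(u-K[0,2])/K[0,0]*z,(v-K[1,2])/K[1,1]*z,z],-1)
    T=d['cam_to_world'];return P@T[:3,:3].T+T[:3,3]
E
python3 - <<'E'
from h import *
s=ctrl.read_state();print({k:np.round(v,3) for k,v in s.items()})
for c in ['scene','top']:
    d=cams.get_image(c);save(c+'0',d['frame']);C=cloud(d);np.save(c+'.npy',C);ok=d['depth']>0
    for n in ['rack','bookend','binder_thick','binder_thin']:
        for r in cams.regions_of(c,n):
            m=r['pixels']&ok;print(c,n,round(r['conf'],2),r['pixel'],m.sum(),np.round(np.median(C[m],0)),np.round(C[m].max(0)) if m.any() else '')
E
```

```text
{'clock': np.float64(0.0), 'qpos': array([ 1.149,  0.629,  0.038,  1.518, -0.027,  0.996, -0.02 ]), 'qd': array([ 0.001,  0.001, -0.001,  0.001,  0.001,  0.   ,  0.001]), 'tau': array([ 1.0000e-03, -5.6339e+01,  1.2260e+00, -1.9345e+01,  1.1000e-02,
        1.0000e-02,  0.0000e+00]), 'eef_pos': array([ 226.236, -608.733,  255.384]), 'tool_rot': array([ 3.142e+00,  2.000e-03, -1.215e+00]), 'force': array([-0.022, -0.115,  0.443]), 'torque': array([ 0.021, -0.006, -0.014]), 'width': np.float64(85.656)}
scene rack 0.67 [321.7, 334.3] 4535 [573. 270.  61.] [622. 373. 183.]
scene bookend 0.57 [314.2, 268.7] 1272 [544. 158. 101.] [589. 200. 183.]
scene binder_thick 0.88 [369.8, 243.3] 2024 [383. 142.  83.] [413. 186. 115.]
scene binder_thick 0.87 [434.4, 373.6] 2899 [452. 478. 100.] [496. 519. 114.]
scene binder_thick 0.67 [416.1, 307.1] 2411 [390. 327.  90.] [429. 374. 114.]
scene binder_thick 0.66 [347.1, 326.8] 1833 [559. 317. 116.] [617. 358. 130.]
scene binder_thin 0.62 [327.7, 296.5] 1828 [550. 236. 100.] [592. 244. 124.]
top rack 0.93 [268.7, 224.8] 4850 [536. 184.  12.] [638. 398. 185.]
top bookend 0.94 [282.1, 223.7] 511 [536. 150.  62.] [586. 167. 185.]
top binder_thick 0.94 [294.2, 294.6] 939 [373. 129. 107.] [409. 178. 117.]
top binder_thick 0.87 [214.1, 219.9] 1352 [545. 306. 116.] [600. 343. 127.]
top binder_thick 0.87 [210.0, 290.6] 1208 [381. 312. 106.] [427. 369. 116.]
top binder_thick 0.75 [143.9, 266.2] 1565 [441. 463. 105.] [496. 557. 116.]
top binder_thin 0.94 [253.6, 221.7] 907 [539. 219. 116.] [593. 242. 126.]
```

View pics/scene0.png

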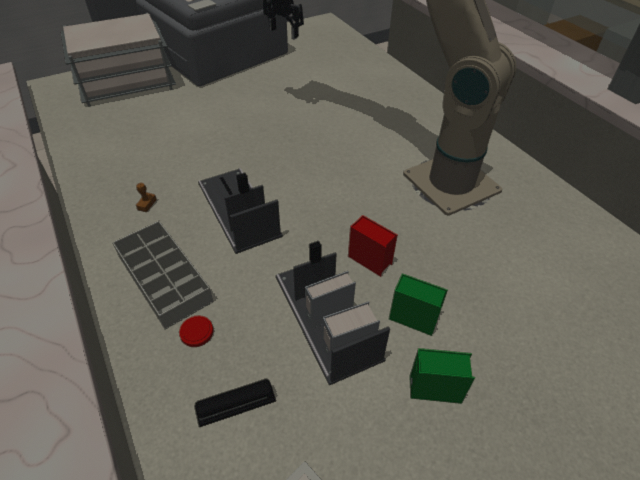

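View pics/top0.png

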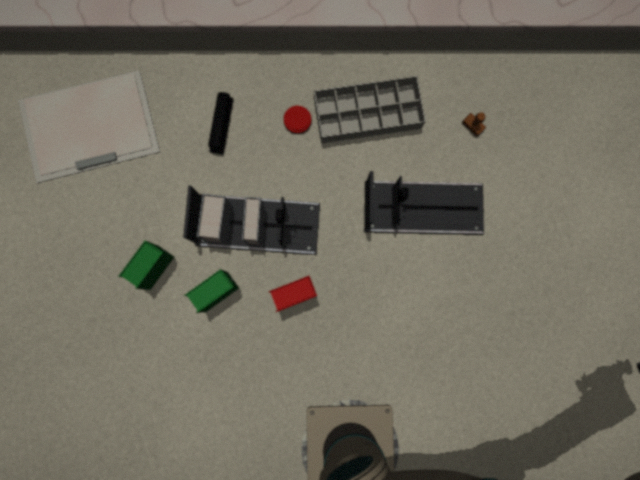

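The rack with two grey binders is at top (255,222), scene (325,310). Its book-end grip is at top (281,215), scene (315,252). The other rack, at top (425,207), holds only a book-end. The red and green boxes at top (293,293), (212,290) and (146,264) are look-alikes. Next I'll crop to confirm and measure.

```bash
python3 - <<'E'
from h import *
d=cams.get_image('top');save('crop1',cv2.resize(d['frame'][160:280,160:340],None,fx=4,fy=4,interpolation=cv2.INTER_CUBIC))
e=cams.get_image('scene')
for n,d in (('top',d),('scene',e)):
    C=cloud(d);ok=d['depth']>0
    box=ok&(abs(C[...,0]-545)<100)&(abs(C[...,1]-240)<180)
    def rect(lo,hi,yl=-999,yh=9999):
        m=box&(C[...,2]>lo)&(C[...,2]<hi)&(C[...,1]>yl)&(C[...,1]<yh)
        p=C[m][:,:2].astype(np.float32);return m.sum(),np.round(np.ravel(cv2.minAreaRect(p)[0]+cv2.minAreaRect(p)[1]),1),round(cv2.minAreaRect(p)[2],2),np.round(p.mean(0),1),np.round(C[m][:,2].mean(),1)
    print(n,'base',rect(6,16));print('grip',rect(135,200));print('griptop',rect(174,190))
    print('bep',rect(40,133,130,185));print('thin',rect(112,128,200,255));print('thick',rect(112,127,270,345)); print('fix',rect(128.5,140,300,420))
E
```

```text
top base (np.int64(3275), array([544.8, 239.4, 199.5, 358.8]), 0.08, array([537.5, 180.3], dtype=float32), np.float64(10.9))
grip (np.int64(117), array([552.3, 255. , 216.2,  95.3]), 81.94, array([539.4, 167.5], dtype=float32), np.float64(170.5))
griptop (np.int64(82), array([540.9, 156. ,  15.5,  24.4]), 88.02, array([540.2, 155.7], dtype=float32), np.float64(179.3))
bep (np.int64(194), array([538.9, 145.9,  29.9,  98.8]), 82.53, array([536.1, 152.3], dtype=float32), np.float64(97.0))
thin (np.int64(661), array([542. , 222.3,  35.9, 100.6]), 86.29, array([543.1, 222.2], dtype=float32), np.float64(117.6))
thick (np.int64(946), array([548.9, 312.5,  51. , 100.4]), 82.39, array([550.2, 312.4], dtype=float32), np.float64(117.3))
fix (np.int64(155), array([559.2, 363.4,   8.5, 118. ]), 84.79, array([559.6, 363.3], dtype=float32), np.float64(131.3))
scene base (np.int64(1465), array([576.4, 250.1, 152. , 369.2]), 17.22, array([591.3, 220.5], dtype=float32), np.float64(11.0))
grip (np.int64(233), array([539.6, 156.8,  17.1,  24.7]), 82.51, array([541.5, 159.8], dtype=float32), np.float64(163.0))
griptop (np.int64(82), array([539.7, 156.4,  16.2,  23.9]), 82.51, array([540.3, 157.2], dtype=float32), np.float64(178.8))
bep (np.int64(1013), array([539.3, 157.6,  12.1, 101.1]), 85.07, array([542.3, 157.3], dtype=float32), np.float64(92.4))
thin (np.int64(759), array([540.1, 221.7,  38.1, 100.7]), 85.8, array([542.3, 222.1], dtype=float32), np.float64(117.5))
thick (np.int64(1210), array([547. , 312. ,  52.7, 100.5]), 82.31, array([549.1, 312.6], dtype=float32), np.float64(117.4))
fix (np.int64(238), array([556.8, 363.7,   8.9, 120.1]), 85.67, array([558.2, 363.8], dtype=float32), np.float64(130.9))
```

View pics/crop1.png

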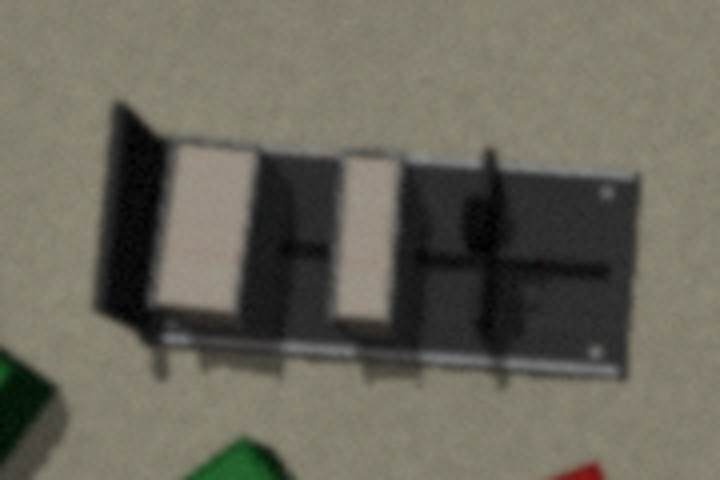

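```bash
cat >> h.py <<'E'
def go(t,yaw=None):
    s=ctrl.read_state();p=s['eef_pos'];w=s['tool_rot'][2]
    R=np.array([[np.cos(w),np.sin(w),0],[np.sin(w),-np.cos(w),0],[0,0,-1]])
    print('t',s['clock'],'shift',np.round(R.T@(np.array(t)-p),1),'turn',None if yaw is None else round(-(yaw-w),3),'pos',np.round(p,1),'rot',np.round(s['tool_rot'],3),'F',np.round(s['force'],2),'w',s['width'],'q',np.round(s['qpos'],2))
E
python3 -c "
from h import *
go((480,-310,256),-1.656)"
```

```text
t 0.6 shift [-1.923e+02 -3.419e+02  3.000e-01] turn 0.441 pos [ 226.4 -609.3  256.3] rot [-3.142 -0.    -1.215] F [-0.1  -0.53  0.49] w 85.48082582936952 q [ 1.15  0.63  0.04  1.52 -0.03  1.   -0.02]
```

Call:
step_arm([
  [-192,-342,0],
  [-192,-342,0],
  [-192,-342,0],
  [-192,-342,0],
  [-192,-342,0],
  [-192,-342,0],
  [-192,-342,0],
  [-192,-342,0],
], yaw=[0.06,0.12,0.18,0.24,0.3,0.36,0.42,0.44], gripper=[0,-0.3,-0.3,-0.3,-0.3,-0.3,-0.3,-0.3])

```text
clock: 1.27
eef_pos: [443.2, -353.4, 256.6]
tool_rot: [-3.141, -0.0, -1.658]
force: [1.1, 0.4, -0.4]
width: 29.8
```

```bash
python3 -c "
from h import *
go((540,156.4,250),-1.656)"
```

```text
t 1.2667 shift [-516.3  -52.2    6.6] turn -0.002 pos [ 443.2 -353.4  256.6] rot [-3.141 -0.    -1.658] F [ 1.1   0.38 -0.4 ] w 29.770206409732264 q [ 0.52  0.51  0.16  1.76 -0.1   0.88 -0.94]
```

Call:
step_arm([
  [-500,-45,0],
  [-500,-45,0],
  [-500,-45,0],
  [-500,-45,0],
  [-500,-45,0],
  [-500,-45,0],
  [-500,-45,0],
  [-500,-45,0],
], yaw=[0,0,0,0,0,0,0,0], gripper=[-0.3,-0.3,-0.3,-0.3,-0.3,-0.3,-0.3,-0.3])

```text
clock: 1.93
eef_pos: [499.9, -24.8, 256.7]
tool_rot: [-3.141, 0.0, -1.655]
force: [1.3, 0.8, 0.2]
width: 30.0
```

```bash
python3 -c "
from h import *
go((540,156.4,250),-1.656)"
```

```text
t 1.9333 shift [-183.9  -24.7    6.7] turn 0.001 pos [499.9 -24.8 256.7] rot [-3.141  0.    -1.655] F [1.28 0.76 0.21] w 29.95307208569776 q [-0.1   0.42  0.13  1.93 -0.08  0.8  -1.58]
```

Call:
step_arm([
  [-172,-22,5],
  [-172,-22,5],
  [-172,-22,5],
  [-172,-22,5],
  [-172,-22,5],
  [-172,-22,5],
  [-172,-22,5],
], yaw=[0,0,0,0,0,0,0], gripper=[-0.3,-0.3,-0.3,-0.3,-0.3,-0.3,-0.3])

```text
clock: 2.52
eef_pos: [536.0, 142.6, 251.2]
tool_rot: [3.141, -0.001, -1.654]
force: [0.1, -0.9, -0.0]
width: 30.4
```

```bash
python3 - <<'E'
from h import *
go((540.2,156.4,163),-1.656)
d=cams.get_image('wrist');save('w1',d['frame'])
d=cams.get_image('scene');save('s1',cv2.resize(d['frame'][160:400,200:480],None,fx=2.5,fy=2.5))
E
```

```text
t 2.5167 shift [-14.1  -3.1  88.2] turn 0.002 pos [536.  142.6 251.2] rot [ 3.141e+00 -1.000e-03 -1.654e+00] F [ 0.06 -0.93 -0.05] w 30.446226189923152 q [-0.39  0.5   0.12  1.8  -0.08  0.85 -1.89]
```

View pics/w1.png

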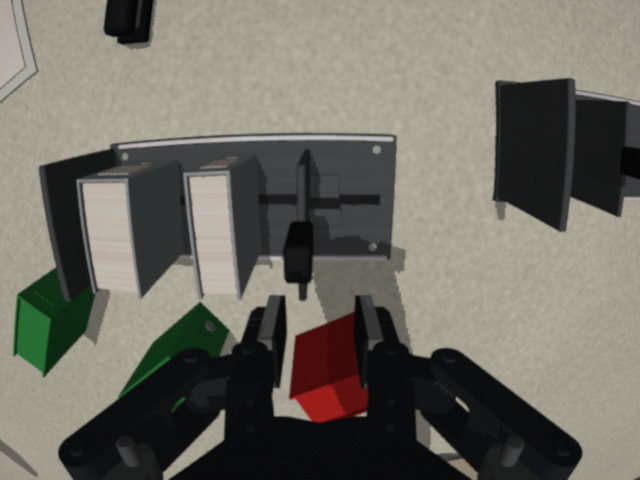

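View pics/s1.png

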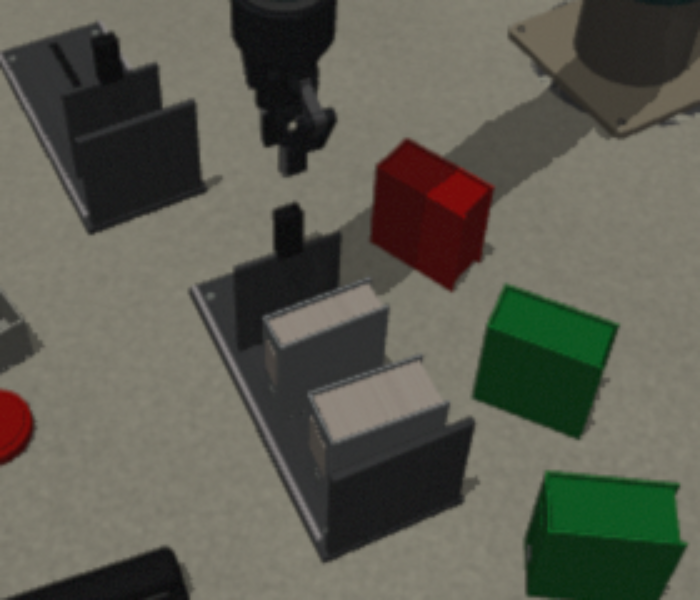

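The wrist view shows the grip at (299,250) left of the jaw gap's centre, by the expected ~14 mm. The scene view shows the gripper just behind the grip. I'll line up, then descend.

Call:
step_arm([
  [-14,-3,0],
  [-14,-3,20],
  [-14,-3,40],
  [-14,-3,60],
  [-14,-3,60],
  [-14,-3,60],
], yaw=[0,0,0,0,0,0], gripper=[-0.3,-0.3,-0.3,-0.3,-0.3,-0.3])

```text
clock: 3.12
eef_pos: [540.1, 155.8, 190.9]
tool_rot: [3.14, -0.001, -1.656]
force: [0.3, -0.1, 0.1]
width: 29.6
```

```bash
python3 - <<'E'
from h import *
go((540.2,156.4,163),-1.656)
d=cams.get_image('wrist');save('w2',d['frame'])
E
```

```text
t 3.1167 shift [-0.6 -0.1 27.9] turn -0.0 pos [540.1 155.8 190.9] rot [ 3.140e+00 -1.000e-03 -1.656e+00] F [ 0.26 -0.1   0.12] w 29.642601355387775 q [-0.4   0.59  0.11  1.83 -0.09  0.73 -1.9 ]
```

View pics/w2.png

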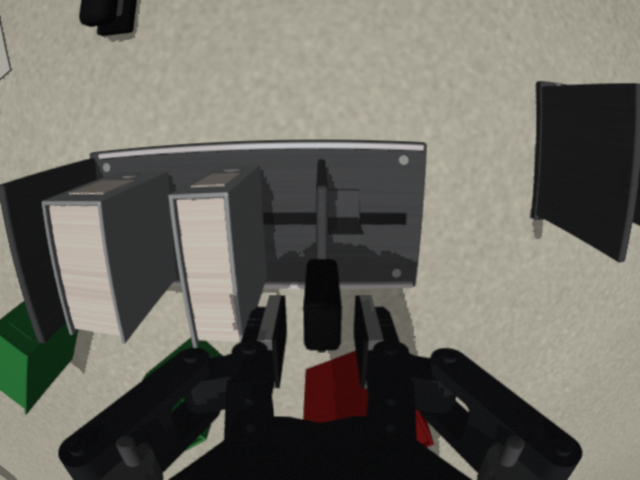

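The grip (322,305) is centred between the jaws. I'll descend the rest of the way.

Call:
step_arm([
  [0,0,10],
  [0,0,20],
  [0,0,28],
  [0,0,28],
  [0,0,28],
], yaw=[0,0,0,0,0], gripper=[-0.3,-0.3,-0.3,-0.3,-0.3])

```text
clock: 3.58
eef_pos: [539.9, 156.3, 162.7]
tool_rot: [3.14, -0.001, -1.655]
force: [-0.4, 0.7, 0.3]
width: 29.8
```

Call:
step_arm([
  [-2,0,0],
  [-4,0,0],
  [-6,0,0],
  [-8,0,0],
  [-10,0,0],
  [-12,0,0],
  [-14,0,0],
  [-16,0,0],
], yaw=[0,0,0,0,0,0,0,0], gripper=[-0.3,-0.3,-0.3,-0.3,-0.3,-0.3,-0.3,-0.3])

```text
clock: 4.25
eef_pos: [541.9, 172.5, 163.4]
tool_rot: [-3.141, -0.0, -1.655]
force: [0.4, -1.2, 0.5]
width: 30.2
```

```bash
python3 - <<'E'
from h import *
go((540.2,156.4,163),-1.656)
d=cams.get_image('wrist');save('w3',d['frame'])
E
```

```text
t 4.25 shift [16.2  0.3  0.4] turn 0.001 pos [541.9 172.5 163.4] rot [-3.141 -0.    -1.655] F [ 0.41 -1.23  0.51] w 30.22563354008276 q [-0.42  0.63  0.1   1.84 -0.1   0.67 -1.92]
```

View pics/w3.png

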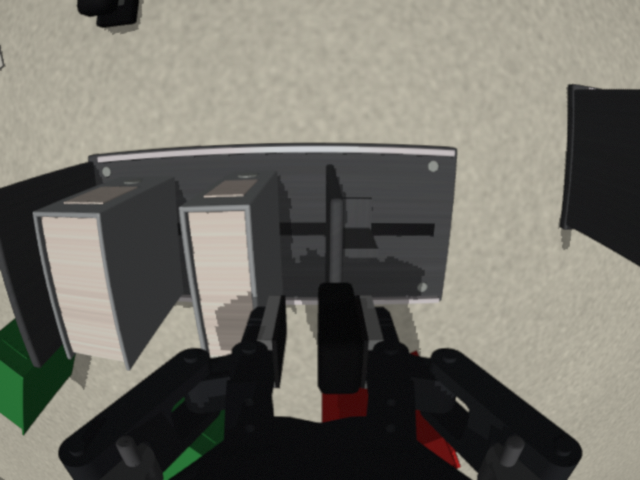

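The rear pad (right) now touches the grip at (340,330) with about 1 N. I'll push on gently.

Call:
step_arm([
  [-3,0,0],
  [-6,0,0],
  [-9,0,0],
  [-12,0,0],
  [-15,0,0],
  [-18,0,0],
  [-21,0,0],
  [-24,0,0],
], yaw=[0,0,0,0,0,0,0,0], gripper=[-0.3,-0.3,-0.3,-0.3,-0.3,-0.3,-0.3,-0.3])

```text
clock: 4.97
eef_pos: [543.8, 196.6, 163.3]
tool_rot: [-3.141, -0.0, -1.655]
force: [0.8, -1.4, 0.7]
width: 29.9
```

Call:
step_arm([
  [-2,0,0],
  [-4,0,0],
  [-6,0,0],
  [-8,0,0],
  [-10,0,0],
  [-12,0,0],
  [-14,0,0],
  [-16,0,0],
], yaw=[0,0,0,0,0,0,0,0], gripper=[-0.3,-0.3,-0.3,-0.3,-0.3,-0.3,-0.3,-0.3])

```text
clock: 5.63
eef_pos: [545.0, 211.7, 163.3]
tool_rot: [3.141, -0.001, -1.656]
force: [0.4, -3.4, 0.4]
width: 29.8
```

Call:
step_arm([
  [-2,0,0],
  [-4,0,0],
  [-6,0,0],
  [-8,0,0],
  [-10,0,0],
  [-12,0,0],
  [-14,0,0],
  [-16,0,0],
], yaw=[0,0,0,0,0,0,0,0], gripper=[-0.3,-0.3,-0.3,-0.3,-0.3,-0.3,-0.3,-0.3])

```text
clock: 6.3
eef_pos: [546.5, 228.4, 163.3]
tool_rot: [-3.141, 0.0, -1.655]
force: [0.9, -2.0, 0.1]
width: 30.1
```

```bash
python3 - <<'E'
from h import *
go((548,278,163),-1.656)
d=cams.get_image('wrist');save('w4',d['frame'])
E
```

```text
t 6.3 shift [-49.5   2.6   0.3] turn 0.001 pos [546.5 228.4 163.3] rot [-3.141  0.    -1.655] F [ 0.88 -1.98  0.1 ] w 30.084642383457666 q [-0.51  0.66  0.11  1.77 -0.1   0.71 -2.  ]
```

View pics/w4.png

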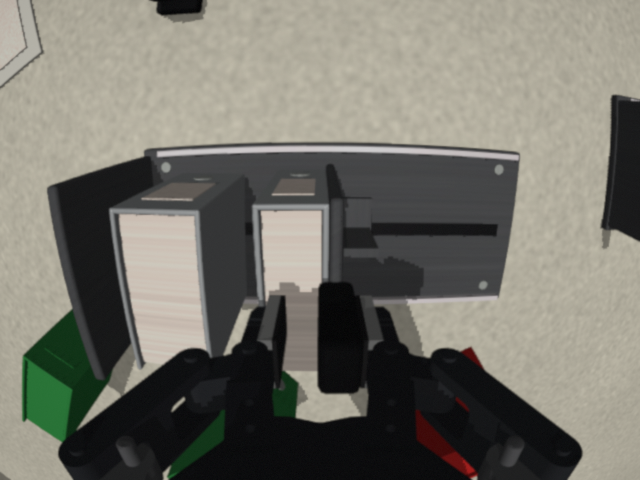

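The book-end (335,230) is flush with the thin binder (290,240), and a gap remains to the thick one (160,270). I'll keep going.

Call:
step_arm([
  [-2,0,0],
  [-4,0,0],
  [-6,0,0],
  [-8,0,0],
  [-10,0,0],
  [-12,0,0],
  [-14,0,0],
  [-16,0,0],
], yaw=[0,0,0,0,0,0,0,0], gripper=[-0.3,-0.3,-0.3,-0.3,-0.3,-0.3,-0.3,-0.3])

```text
clock: 7.02
eef_pos: [547.8, 244.4, 163.3]
tool_rot: [-3.142, 0.0, -1.655]
force: [1.4, -2.8, -1.4]
width: 30.1
```

Call:
step_arm([
  [-2,0,0],
  [-4,0,0],
  [-6,0,0],
  [-8,0,0],
  [-10,0,0],
  [-12,0,0],
  [-14,0,0],
  [-16,0,0],
], yaw=[0,0,0,0,0,0,0,0], gripper=[-0.3,-0.3,-0.3,-0.3,-0.3,-0.3,-0.3,-0.3])

```text
clock: 7.68
eef_pos: [549.1, 259.1, 163.3]
tool_rot: [3.141, -0.002, -1.656]
force: [0.7, -6.3, 0.7]
width: 30.2
```

Call:
step_arm([
  [-1,0,0],
  [-2,0,0],
  [-3,0,0],
  [-4,0,0],
  [-5,0,0],
  [-6,0,0],
], yaw=[0,0,0,0,0,0], gripper=[-0.3,-0.3,-0.3,-0.3,-0.3,-0.3])

```text
clock: 8.18
eef_pos: [549.6, 264.7, 163.3]
tool_rot: [3.141, -0.002, -1.656]
force: [1.2, -6.8, 0.6]
width: 29.6
```

```bash
python3 - <<'E'
from h import *
go((548,278,163),-1.656)
d=cams.get_image('wrist');save('w5',d['frame'])
E
```

```text
t 8.1833 shift [-13.2   2.7   0.3] turn 0.0 pos [549.6 264.7 163.3] rot [ 3.141e+00 -2.000e-03 -1.656e+00] F [ 1.22 -6.77  0.56] w 29.56675685043166 q [-0.57  0.69  0.12  1.72 -0.11  0.74 -2.05]
```

View pics/w5.png

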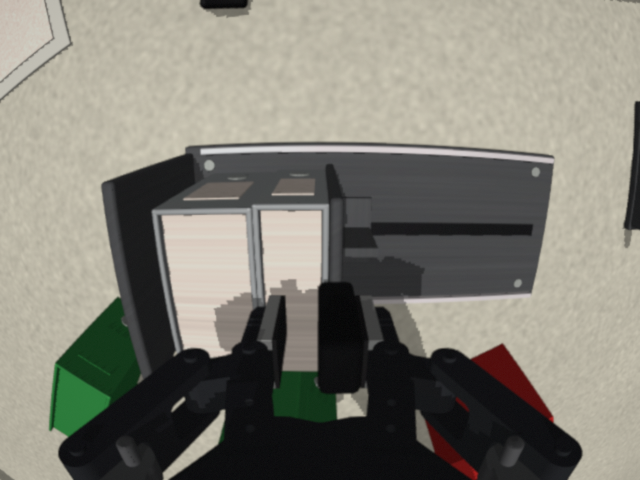

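The binders now touch each other, with a gap left to the fixed end (140,270). Sliding force is about 6 N. I'll take finer steps.

Call:
step_arm([
  [-1,0,0],
  [-2,0,0],
  [-3,0,0],
  [-4,0,0],
  [-5,0,0],
  [-6,0,0],
  [-7,0,0],
  [-8,0,0],
], yaw=[0,0,0,0,0,0,0,0], gripper=[-0.3,-0.3,-0.3,-0.3,-0.3,-0.3,-0.3,-0.3])

```text
clock: 8.9
eef_pos: [550.2, 272.6, 163.3]
tool_rot: [3.141, -0.002, -1.656]
force: [0.3, -6.1, 1.3]
width: 30.1
```

Call:
step_arm([
  [-0.5,0,0],
  [-1,0,0],
  [-1.5,0,0],
  [-2,0,0],
], yaw=[0,0,0,0], gripper=[-0.3,-0.3,-0.3,-0.3])

```text
clock: 9.23
eef_pos: [550.4, 274.6, 163.3]
tool_rot: [3.141, -0.002, -1.656]
force: [0.7, -6.4, 0.9]
width: 30.3
```

```bash
python3 - <<'E'
from h import *
go((548,278,163),-1.656)
d=cams.get_image('wrist');save('w6',d['frame'])
E
```

```text
t 9.2333 shift [-3.2  2.7  0.3] turn 0.0 pos [550.4 274.6 163.3] rot [ 3.141e+00 -2.000e-03 -1.656e+00] F [ 0.66 -6.43  0.9 ] w 30.315405967768736 q [-0.58  0.69  0.12  1.71 -0.11  0.75 -2.07]
```

View pics/w6.png

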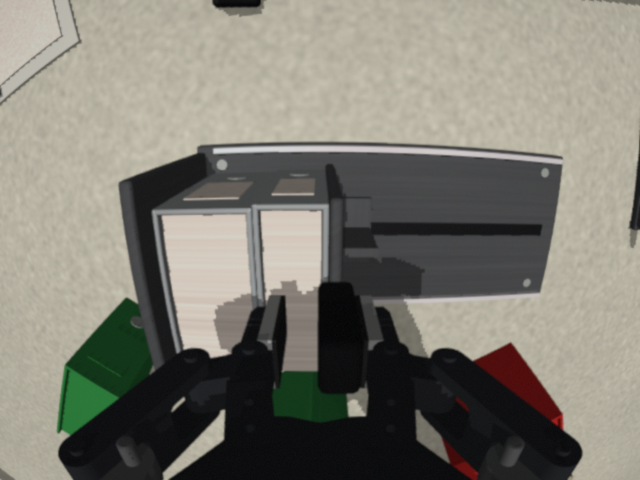

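The gap to the fixed end has nearly closed. I'll step 0.5 mm at a time.

Call:
step_arm([
  [-0.5,0,0],
  [-1,0,0],
], yaw=[0,0], gripper=[-0.3,-0.3])

```text
clock: 9.45
eef_pos: [550.5, 275.5, 163.3]
tool_rot: [3.141, -0.002, -1.656]
force: [0.6, -5.7, 0.3]
width: 30.0
```

Call:
step_arm([
  [-0.5,0,0],
  [-1,0,0],
], yaw=[0,0], gripper=[-0.3,-0.3])

```text
clock: 9.62
eef_pos: [550.6, 276.5, 163.3]
tool_rot: [3.141, -0.002, -1.656]
force: [0.8, -6.6, 1.4]
width: 29.8
```

Call:
step_arm([
  [-0.5,0,0],
], yaw=[0], gripper=[-0.3])

```text
clock: 9.7
eef_pos: [550.6, 277.0, 163.3]
tool_rot: [3.141, -0.002, -1.656]
force: [0.5, -6.2, 0.5]
width: 29.6
```

Call:
step_arm([
  [-0.5,0,0],
], yaw=[0], gripper=[-0.3])

```text
clock: 9.78
eef_pos: [550.6, 277.5, 163.3]
tool_rot: [3.141, -0.002, -1.656]
force: [1.3, -6.2, 0.9]
width: 30.2
```

Call:
step_arm([
  [-0.5,0,0],
], yaw=[0], gripper=[-0.3])

```text
clock: 9.87
eef_pos: [550.7, 278.0, 163.3]
tool_rot: [3.141, -0.002, -1.656]
force: [1.3, -6.3, 0.7]
width: 30.2
```

Call:
step_arm([
  [-0.5,0,0],
], yaw=[0], gripper=[-0.3])

```text
clock: 9.95
eef_pos: [550.7, 278.4, 163.3]
tool_rot: [3.141, -0.002, -1.656]
force: [1.1, -7.9, 2.7]
width: 29.6
```

Call:
step_arm([
  [-0.3,0,0],
], yaw=[0], gripper=[-0.3])

```text
clock: 10.03
eef_pos: [550.7, 278.4, 163.3]
tool_rot: [3.141, -0.003, -1.656]
force: [0.5, -7.7, 1.8]
width: 30.2
```

Call:
step_arm([
  [-0.3,0,0],
], yaw=[0], gripper=[-0.3])

```text
clock: 10.12
eef_pos: [550.7, 278.4, 163.3]
tool_rot: [3.141, -0.003, -1.656]
force: [0.5, -8.7, 2.1]
width: 29.8
```

Call:
step_arm([
  [-0.3,0,0],
  [-0.3,0,0],
], yaw=[0,0], gripper=[-0.3,-0.3])

```text
clock: 10.28
eef_pos: [550.8, 278.4, 163.3]
tool_rot: [3.141, -0.004, -1.656]
force: [-0.3, -7.7, 2.5]
width: 29.9
```

Call:
step_arm([
  [-0.4,0,0],
  [-0.4,0,0],
], yaw=[0,0], gripper=[-0.3,-0.3])

```text
clock: 10.45
eef_pos: [550.7, 278.4, 163.2]
tool_rot: [3.141, -0.004, -1.657]
force: [0.6, -8.0, 2.0]
width: 29.9
```

Call:
step_arm([
  [-0.4,0,0],
  [-0.4,0,0],
], yaw=[0,0], gripper=[-0.3,-0.3])

```text
clock: 10.62
eef_pos: [550.7, 278.4, 163.2]
tool_rot: [3.14, -0.005, -1.657]
force: [0.3, -8.9, 2.1]
width: 30.1
```

```bash
python3 - <<'E'
from h import *
go((548,278,163),-1.656)
d=cams.get_image('wrist');save('w7',cv2.resize(d['frame'][130:400,80:380],None,fx=2.2,fy=2.2))
E
```

```text
t 10.6167 shift [0.6 2.7 0.2] turn -0.001 pos [550.7 278.4 163.2] rot [ 3.14  -0.005 -1.657] F [ 0.25 -8.88  2.15] w 30.13343282660498 q [-0.59  0.69  0.12  1.7  -0.11  0.76 -2.07]
```

View pics/w7.png

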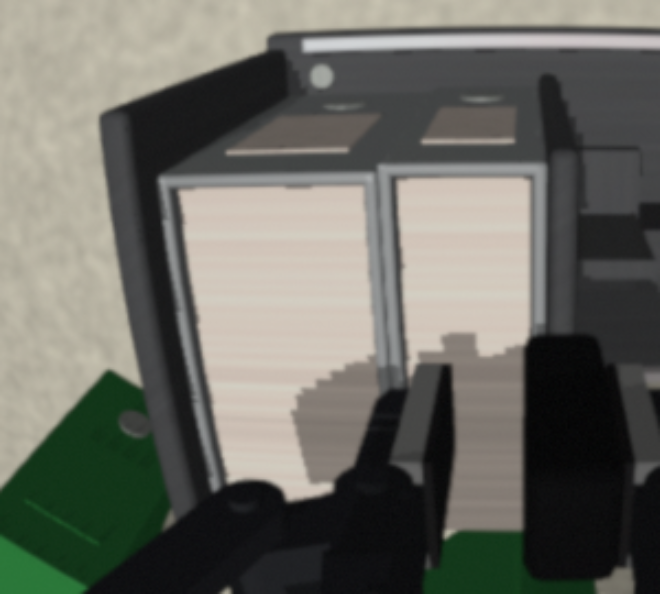

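Position has stayed at 278.4 over the last 1.7 mm of commands while the force creeps up, so the row has met the stop. I'll press a bit firmer to confirm.

Call:
step_arm([
  [-0.5,0,0],
  [-1,0,0],
], yaw=[0,0], gripper=[-0.3,-0.3])

```text
clock: 10.83
eef_pos: [550.7, 278.4, 163.2]
tool_rot: [3.14, -0.006, -1.657]
force: [-0.2, -12.2, 4.2]
width: 29.8
```

Call:
step_arm([
  [-0.5,0,0],
  [-1,0,0],
], yaw=[0,0], gripper=[-0.3,-0.3])

```text
clock: 11.0
eef_pos: [550.7, 278.4, 163.2]
tool_rot: [3.139, -0.008, -1.658]
force: [-0.6, -14.3, 4.3]
width: 30.3
```

Call:
step_arm([
  [-0.5,0,0],
  [-1,0,0],
], yaw=[0,0], gripper=[-0.3,-0.3])

```text
clock: 11.17
eef_pos: [550.8, 278.4, 163.1]
tool_rot: [3.139, -0.009, -1.658]
force: [-0.4, -15.5, 6.5]
width: 29.8
```

This is a firm stop: 15 N with zero motion. I'll back off to the middle of the jaw gap, check, then lift.

Call:
step_arm([
  [2,0,0],
  [4,0,0],
  [6,0,0],
  [8,0,0],
  [10,0,0],
  [11,0,0],
  [11,0,0],
], yaw=[0,0,0,0,0,0,0], gripper=[-0.3,-0.3,-0.3,-0.3,-0.3,-0.3,-0.3])

```text
clock: 11.75
eef_pos: [549.9, 274.5, 163.4]
tool_rot: [3.141, 0.001, -1.654]
force: [-0.4, -0.3, 0.1]
width: 29.6
```

```bash
python3 - <<'E'
from h import *
go((548,272,163),-1.656)
d=cams.get_image('wrist');save('w8',d['frame'])
E
```

```text
t 11.75 shift [2.7 1.7 0.4] turn 0.002 pos [549.9 274.5 163.4] rot [ 3.141e+00  1.000e-03 -1.654e+00] F [-0.39 -0.31  0.09] w 29.608011750129762 q [-0.58  0.69  0.12  1.71 -0.11  0.75 -2.06]
```

View pics/w8.png

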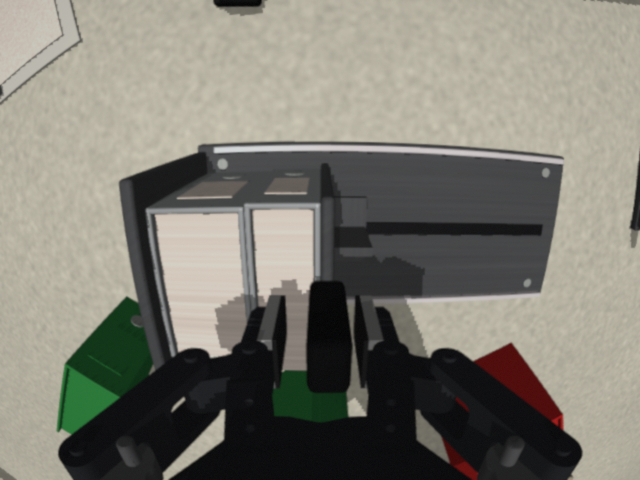

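The rear pad is clear of the grip (328,335) and the force is about 0. I'll centre a little more, go straight up, then move away.

Call:
step_arm([
  [2,0,0],
  [2,0,0],
  [2,0,-20],
  [2,0,-45],
  [2,0,-75],
  [2,0,-105],
  [2,0,-105],
  [2,0,-105],
], yaw=[0,0,0,0,0,0,0,0], gripper=[-0.3,-0.3,-0.3,-0.3,-0.3,-0.3,-0.3,-0.3])

```text
clock: 12.47
eef_pos: [551.0, 272.3, 270.3]
tool_rot: [-3.138, 0.002, -1.655]
force: [-0.3, 0.0, -0.6]
width: 29.5
```

Call:
step_arm([
  [40,0,0],
  [80,0,0],
  [120,0,0],
  [160,0,0],
  [200,0,0],
  [240,0,0],
  [240,0,0],
  [240,0,0],
], yaw=[0,0,0,0,0,0,0,0], gripper=[-0.3,-0.3,-0.3,-0.3,-0.3,-0.3,-0.3,-0.3])

```text
clock: 13.13
eef_pos: [528.9, 29.4, 267.3]
tool_rot: [3.139, -0.001, -1.661]
force: [0.7, 0.9, 0.2]
width: 29.6
```

```bash
python3 - <<'E'
from h import *
go((548,278,163),-1.656)
d=cams.get_image('top');e=cams.get_image('scene')
save('t9',cv2.resize(d['frame'][160:280,160:340],None,fx=4,fy=4,interpolation=cv2.INTER_CUBIC))
save('s9',cv2.resize(e['frame'][230:400,250:450],None,fx=3.5,fy=3.5,interpolation=cv2.INTER_CUBIC))
for n,d in (('top',d),('scene',e)):
    C=cloud(d)
    for nm,z0,z1 in (('griptop',174,190),):
        m=(d['depth']>0)&(abs(C[...,0]-550)<40)&(C[...,1]>200)&(C[...,1]<350)&(C[...,2]>z0)&(C[...,2]<z1);print(n,nm,m.sum(),np.round(C[m].mean(0),1))
    for k in ('binder_thin','binder_thick'):
        for r in cams.regions_of(n,k):
            m=r['pixels']&(d['depth']>0)&(C[...,2]>112)&(C[...,2]<127)
            if m.sum()>50:
                b=cv2.minAreaRect(C[m][:,:2].astype(np.float32));print(n,k,round(r['conf'],2),np.round(b[0],1),np.round(b[1],1),round(b[2],2))
E
```

```text
t 13.1333 shift [-249.3    3.4  104.3] turn -0.005 pos [528.9  29.4 267.3] rot [ 3.139e+00 -1.000e-03 -1.661e+00] F [0.68 0.88 0.17] w 29.583685874125074 q [-0.22  0.45  0.15  1.84 -0.09  0.86 -1.68]
top griptop 85 [550.5 271.9 179.2]
top binder_thin 0.85 [548.  295.1] [ 34.7 100.2] 87.24
top binder_thick 0.92 [549.  335.9] [51.6 99.1] 87.55
scene griptop 99 [549.9 273.4 178.8]
scene binder_thin 0.58 [548.  292.1] [37.  97.5] 85.19
scene binder_thick 0.79 [556.  330.7] [ 52.7 119.3] 88.91
```

View pics/t9.png

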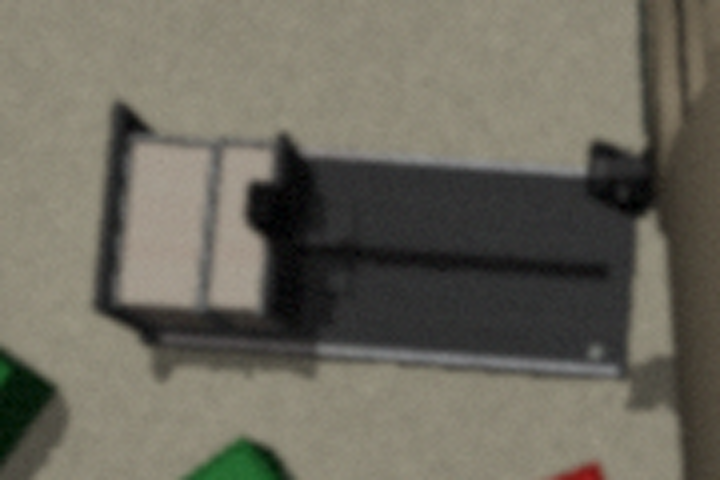

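View pics/s9.png

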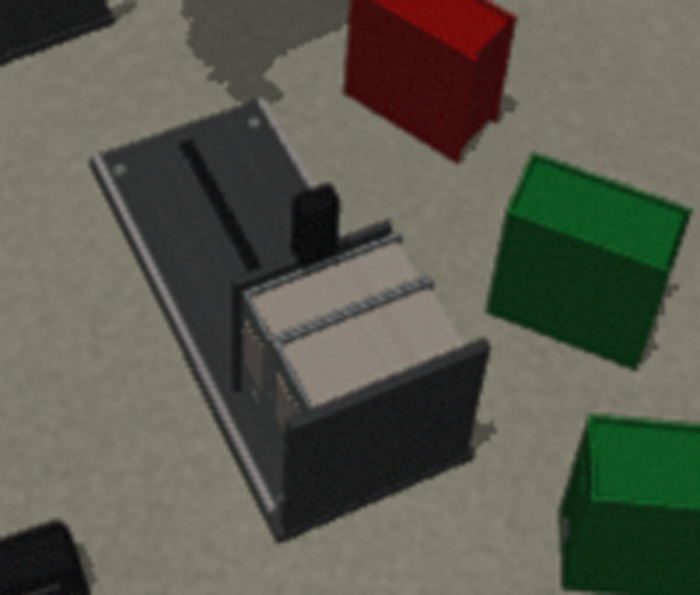

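Both views show the row closed up: book-end, thin binder, thick binder and fixed end, all upright and square. The grip is at y≈272–273, where about 272 was predicted for zero gaps.

```bash
python3 -c "
from h import *
print(ctrl.finish_job(), ctrl.read_state()['clock'])"
```

```text
the job is handed in; nothing more can be done
the job is handed in; nothing more can be done
```

The binders are pushed together against the rack's fixed end, and the job is handed in. I set the gripper's jaws around the book-end's grip without clamping it. I then pushed along the rack with the rear finger until the row stopped.

- **Stop:** sliding took about 6 N. At the stop the tool's position did not change while the force rose to about 15.5 N. I then backed off until the force was zero, lifted clear and moved away, about 13 s in all.
- **Final position:** the grip measures y ≈ 272 mm (top camera) and 273 mm (scene camera), against about 272 mm worked out for zero gaps.
- **Binders:** both views show them touching, upright and square.
- **Disagreement:** the binder angles fitted from the images scatter by 0–4° around the rack's 85°. The scene camera's outline of the thick binder was wrong because it took in the fixed end, so I relied on the pictures and the grip position.

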